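# Sell the tin at the back of the display lane and restock behind the bottles

### The job

A customer wants the red tin at the back of the white display lane: first stand both tall bottles, yellow and blue, on the dark wooden board out of the way, then put the red tin in the middle of the pink gift box. Next load the new green tin into the lane exactly where the red tin stood, and only then stand each bottle back in the lane where it stood at the start (same order front to back). Keep everything upright and do not shift the terracotta pot, the cream jar or the light-blue carton.

Things in the scene. Friction and masses are not known exactly. Their poses are not given: they have to be found in the camera images.
- lane: White display lane, fixed, 238 (x) x 86 (y) mm; origin under its centre, +x to its back, away from the robot. Floor 4 mm thick; side walls 6 mm thick, 60 high; back wall 30, front lip 10 high. Seats on y = 0, things within 4 mm of them: back (tin) x = +47 mm, middle -16, front -78. A tin has 9 mm to each side wall, 38 mm to the back wall, 10 mm to the bottle before it.
- yellow_bottle: Yellow painted metal bottle with a steel cap and a white paper band, loose, upright, about 0.3 kg. Origin at the centre of its underside, z up. Straight body 50 mm in diameter up to 100 mm high, then a shoulder and a cap 32 mm in diameter up to 128 mm. Starts in the middle or the front seat of the lane.
- blue_bottle: Blue bottle with a black cap, otherwise same shape, size, mass and origin as the yellow one; it starts in the other of these two seats.
- red_tin: Low round red tin, 56 mm in diameter and 48 mm high, loose, about 0.18 kg; origin at the centre of its underside, z up. Starts in the back seat of the lane.
- green_tin: The new stock: low round green tin, 56 mm in diameter and 48 mm high, loose, about 0.18 kg; origin at the centre of its underside, z up. Starts on the bare counter between the pot and the jar.
- board: Dark wooden serving board, the side area, fixed, 220 (x) x 130 (y) x 12 mm; origin at the centre of its underside on the counter, so its top is 12 mm above it. A paler stripe crosses its middle, flush. The bottles may stand anywhere on it with their whole base on the wood.
- gift_box: Pink square open gift-box base, fixed, 128 x 128 mm outside and 20 mm high, walls and floor 4 mm thick; origin at the centre of its underside on the counter.
- pot: Bystander: empty terracotta pot, 68 mm across the rim and 60 mm high, loose, beyond the green tin (centres about 110 mm apart); origin at the centre of its underside.
- cream_jar: Bystander: cream jar with a white cap, 56 mm in diameter and 62 mm high, loose, on the robot's side of the green tin (centres about 110 mm apart); origin at the centre of its underside.
- carton: Bystander: light-blue soap carton, 50 x 75 x 45 mm high, loose, beyond the gift box (centres about 130 mm apart); origin at the centre of its underside.
Things that resemble listed ones, but are neither listed nor needed, are in the scene too. What is shaped like the red_tin but purple is not meant.

How it is judged (in metres and radians):
On the way, in this order (a step that is already met when the one before it is completed fails the run):
1. both bottles stand released on the wooden board, the red tin still in the lane (contact force between the fingers and yellow_bottle below 0.1 N and linear speed of each of yellow_bottle, blue_bottle below 0.03 m/s and angle between each of yellow_bottle, blue_bottle's own z axis and vertical below 0.12 rad and x of yellow_bottle in the frame of board between -0.092 and 0.092 m and y of yellow_bottle in the frame of board between -0.048 and 0.048 m and z of yellow_bottle in the frame of board between 0.006 and 0.018 m and contact force between the fingers and blue_bottle below 0.1 N and x of blue_bottle in the frame of board between -0.092 and 0.092 m and y of blue_bottle in the frame of board between -0.048 and 0.048 m and z of blue_bottle in the frame of board between 0.006 and 0.018 m and distance of red_tin from where it was at the start of the episode below 0.03 m), for 0.2 s.
2. the red tin stands released in the middle of the gift box, both bottles still on the board (contact force between the fingers and red_tin below 0.1 N and linear speed of each of red_tin, yellow_bottle, blue_bottle below 0.03 m/s and angle between each of red_tin, yellow_bottle, blue_bottle's own z axis and vertical below 0.12 rad and horizontal distance between red_tin and gift_box below 0.02 m and z of red_tin in the frame of gift_box below 0.01 m and contact force between the fingers and yellow_bottle below 0.1 N and x of yellow_bottle in the frame of board between -0.092 and 0.092 m and y of yellow_bottle in the frame of board between -0.048 and 0.048 m and z of yellow_bottle in the frame of board between 0.006 and 0.018 m and contact force between the fingers and blue_bottle below 0.1 N and x of blue_bottle in the frame of board between -0.092 and 0.092 m and y of blue_bottle in the frame of board between -0.048 and 0.048 m and z of blue_bottle in the frame of board between 0.006 and 0.018 m), for 0.2 s.
3. the green tin stands released in the back seat of the lane, both bottles still on the board (contact force between the fingers and green_tin below 0.1 N and linear speed of each of green_tin, yellow_bottle, blue_bottle below 0.03 m/s and angle between each of green_tin, yellow_bottle, blue_bottle's own z axis and vertical below 0.12 rad and x of green_tin in the frame of lane between 0.035 and 0.059 m and y of green_tin in the frame of lane between -0.012 and 0.012 m and z of green_tin in the frame of lane below 0.01 m and contact force between the fingers and yellow_bottle below 0.1 N and x of yellow_bottle in the frame of board between -0.092 and 0.092 m and y of yellow_bottle in the frame of board between -0.048 and 0.048 m and z of yellow_bottle in the frame of board between 0.006 and 0.018 m and contact force between the fingers and blue_bottle below 0.1 N and x of blue_bottle in the frame of board between -0.092 and 0.092 m and y of blue_bottle in the frame of board between -0.048 and 0.048 m and z of blue_bottle in the frame of board between 0.006 and 0.018 m), for 0.2 s.
At the end, for the whole second after the job is handed in: The red tin stands in the gift box within 20 mm of its centre; the green tin stands on the lane floor within 12 mm of the back seat; each bottle stands upright within 15 mm of where it stood at the start; all released and at rest (contact force between the fingers and yellow_bottle below 0.1 N and linear speed of each of yellow_bottle, blue_bottle, red_tin, green_tin below 0.03 m/s and angle between each of yellow_bottle, blue_bottle, red_tin, green_tin's own z axis and vertical below 0.12 rad and distance of each of yellow_bottle, blue_bottle from where it was at the start of the episode below 0.015 m and contact force between the fingers and blue_bottle below 0.1 N and contact force between the fingers and red_tin below 0.1 N and horizontal distance between red_tin and gift_box below 0.02 m and z of red_tin in the frame of gift_box below 0.01 m and contact force between the fingers and green_tin below 0.1 N and x of green_tin in the frame of lane between 0.035 and 0.059 m and y of green_tin in the frame of lane between -0.012 and 0.012 m and z of green_tin in the frame of lane below 0.01 m); the robot touches nothing.
It fails at once if the pot, the jar or the carton is shifted by more than 20 mm or tipped over (distance of any of pot, cream_jar, carton from where it was at the start of the episode above 0.02 m or angle between any of pot, cream_jar, carton's own z axis and vertical above 0.4 rad).
It fails at once if a bottle or a tin is tipped over (angle between any of yellow_bottle, blue_bottle, red_tin, green_tin's own z axis and vertical above 0.6 rad).
It also fails if it takes over 147 s, if anything falls off the work surface, if the arm or the gripper's body presses on something with over 40 N, if the wrist force passes 120 N, or if a joint passes its speed limit or range.

### The arm

A 6-joint arm with a two-finger parallel gripper is mounted at the origin on the work surface. World frame = base frame: x ahead of the robot, y to its left, z up, the work surface at z = 0. Lengths are in mm, angles in degrees, forces in N, time in s.
With the tool pointing down it reaches from about 300 to 775 mm from the base axis. Payload 14.6 kg.
Tool frame: the origin (TCP) lies between the finger pads; the fingertips stand 8 mm ahead of it and the grasp point (between the pads) lies 11 mm behind it; z points along the fingers, y is the line along which they close (so a half turn about z gives the same grasp; the last joint's range is limited). The gripper opens to 85 mm and grips with 20 to 120 N. Pads are 22 mm wide; open, the fingers measure 114 mm over their backs; the gripper's body (76 mm by 85 mm) begins 54 mm behind the grasp point. The pads swing forward as they close: fully open they stand 13 mm farther back than shut.
Start: joints at [66.658, 17.183, 87.147, -0, 75.671, -3.816], TCP at [183.83, 518.359, 239.281] pointing down, gripper open.
Joint ranges: [-173.82, 173.82], [-45.26, 126.66], [13.44, 144.39], [-59.66, 239.66], [0, 175.72], [-146.38, 146.38]. Speed limits (degrees/s): [127.2, 127.2, 147.25, 180, 180, 180].

### API

Orientations are given as [roll, pitch, yaw] about the fixed x, y, z axes, in that order (R = Rz(yaw) Ry(pitch) Rx(roll)).
In Python, from rig import sense, grab_frame, r gives the robot as it stands.
- The arm moves only by the shell command python3 -m jog 'ROWS' [FORCE]. ROWS is JSON, a list that holds one entry, the list of rows, each a list of 5 numbers: the shift along the world's x, y, z in m, then the turn about the world's z in rad, then the opening, from 0 (shut) to 1 (fully open). In form: [[[tx, ty, tz, yaw, hand], ...]]. A call has 1 to 8 rows; each row shifts and turns the commanded pose from where the row before left it; what a row does not reach is not made up. A row lasts 1/10 s, in which the tool goes at most 50 mm and 8.59 degrees, less where a joint would pass 70% of its speed; a pose out of reach is approached as far as the arm can. A call is refused whole if a number of a shift passes 0.05 or a number of a turn 0.15, either way. A call with a gripper value outside its range is refused whole. The fingers move at their own pace and stop on an object; FORCE is the grip in N (left out, the last holds). Time passes only in rows, so rows that do not move let the fingers close. It gives the time, the measured TCP pose, the force, the opening and the grip force at its end, in the units of the state.
- sense(): the state, without advancing time (a new reading comes with each control period).
- grab_frame(name): name is "scene" or "top"; returns a dict with "img" (420x560x3 uint8, red, green, blue), "fovy" (degrees; the focal length in pixels is half the picture's height over the tangent of half this angle, whatever the lens; pixels are square), "cx", "cy" (the principal point, pixels), "rvec" (rotation vector, rad) and "tvec" (3), from world to camera coordinates, as OpenCV has them. Camera axes: x right, y down, z forward; pixel columns grow to the right and rows downward; lengths in mm; the calibration is good to about 2 mm. A picture is of the moment at which its call begins. There is no depth.
- r.hand_in(): hands the job in; it is judged then, once.
The state is a dict: "time": time; "q": joint angles; "joint_velocities": joint speeds; "effort": joint torques, N m; "tool_pos": TCP position; "tcp_rot": TCP orientation; "ft_force": force on the tool from outside, world axes, zero at the start; "torque": the same for the moment, N m; "width": finger opening in mm; "gripper_force": force on a finger pad.
Only numpy, scipy, OpenCV 4.12 (cv2) and the standard library are available. Lean on these libraries where they do the work, as an engineer would, in place of code of your own. Each camera call takes 0.05 s, during which the arm holds its last target. There are 200 camera calls.

## Working session

There is one attempt and no reset: what is moved stays moved. The work goes in short steps, Python scripts to look and compute and a shell command to move; the robot and the scene stay as the last step left them, time stands still between calls to the robot, and variables do not carry over. Pictures are saved under pics/ and viewed, at most 14 in all, crops included, and the job is handed in when it is done.

```bash
ls; mkdir -p pics; python3 - <<'E'
from rig import sense,grab_frame,r
import cv2,numpy as np
for n in("scene","top"):
    f=grab_frame(n); cv2.imwrite(f"pics/{n}0.png",f["img"][:,:,::-1])
    print(n,f["fovy"],f["cx"],f["cy"],f["rvec"],f["tvec"])
s=sense();print(s)
E
```

```text
pics
scene 52.762451029140074 279.9550134449382 213.45743383670535 [ 1.73852884  1.63954395 -0.7613598 ] [ -52.53077099 -338.00497181 1552.58922356]
top 48.998269085946575 275.03119678890374 209.85488708560632 [ 2.14328431 -2.18567731  0.18055907] [ -8.92718301 532.99677171 953.99110175]
{'time': 0.1, 'q': array([ 6.66566266e+01,  1.72130132e+01,  8.71758226e+01,  6.18559627e-04,
        7.56709404e+01, -3.81801992e+00]), 'joint_velocities': array([ 0.07650273, -0.04132682, -0.00561737, -0.03227867, -0.10162562,
       -0.03881128]), 'effort': array([ 2.08694819e-04, -5.44375634e+01, -3.62372696e+01, -7.91135426e-05,
        2.94190264e-03,  2.66164801e-05]), 'tool_pos': array([183.76455888, 518.18331157, 238.77941143]), 'tcp_rot': array([-1.79940396e+02, -4.57818887e-03,  1.60474491e+02]), 'ft_force': array([ 0.04240566, -0.81063366, -0.62842215]), 'torque': array([-0.00081597, -0.01260243, -0.04199105]), 'gripper_force': 0.0, 'width': 85.48458362121085}
```

View pics/scene0.png

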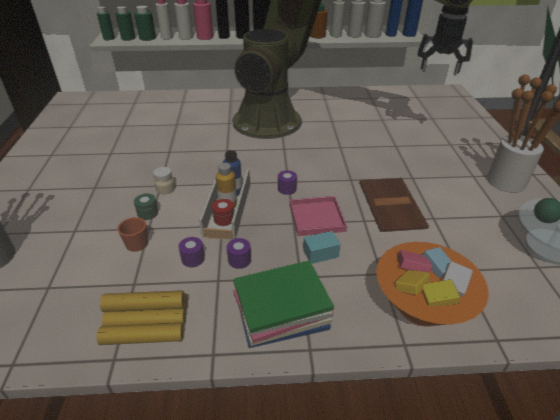

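View pics/top0.png

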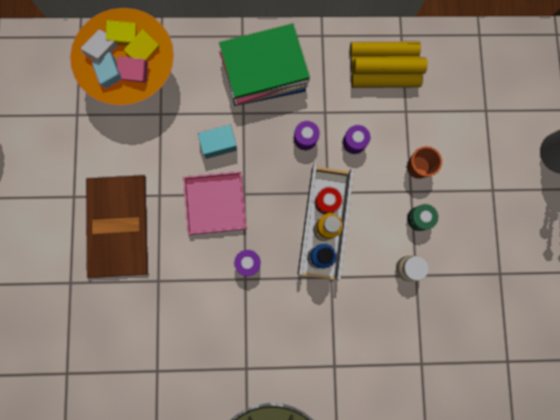

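The scene view shows, in the lane, the blue bottle at (231,165), the yellow at (226,185) and the red tin at (222,210). In the top view they are at (322,256), (330,226) and (329,200). The board is at (117,226), the box at (215,204), the green tin at (424,217), the pot at (425,162) and the jar at (413,268).

Candidates for the red tin are the red one, top (329,200), and the purple ones, top (307,134), (357,138) and (247,263). The red one in the lane's back seat fits. I'll confirm with a crop.

```bash
python3 - <<'E'
import cv2,numpy as np
a=cv2.imread("pics/top0.png")[150:290,290:390]; b=cv2.imread("pics/scene0.png")[140:245,195:265]
c=cv2.imread("pics/top0.png")[190:290,380:450]
A=cv2.resize(a,None,fx=4,fy=4,interpolation=cv2.INTER_CUBIC)
B=cv2.resize(b,None,fx=5.6,fy=5.333,interpolation=cv2.INTER_CUBIC)
o=np.zeros((560,800,3),np.uint8);o[:,:400]=A;o[:,400:792]=cv2.resize(B,(392,560));cv2.imwrite("pics/crop1.png",cv2.convertScaleAbs(o,alpha=1.5))
E
```

```text
(no output)
```

View pics/crop1.png

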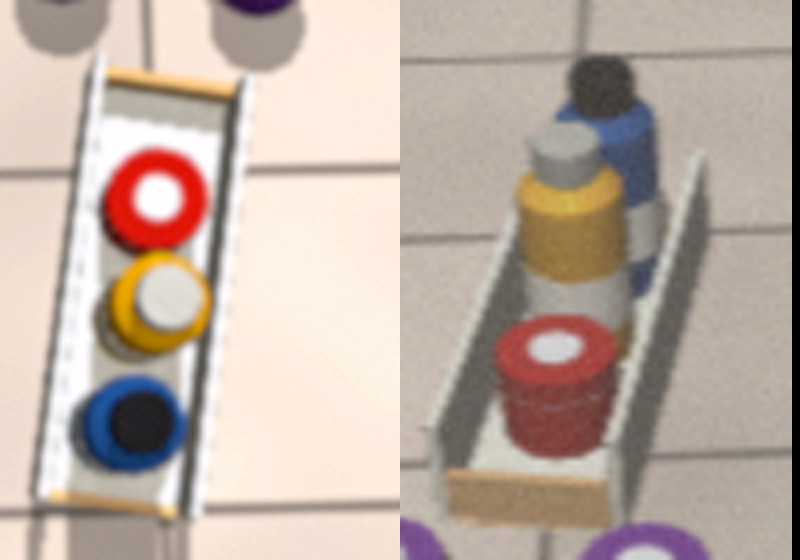

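The crop confirms the red tin at the back (top 329.5,199), yellow in the middle (cap 332.5,224) and blue in front (cap 325.5,256). All three stand upright between the white walls.

```bash
cat > h.py <<'E'
import cv2,numpy as np
from scipy.spatial.transform import Rotation as Ro
class Cam:
    def __init__(s,f):
        s.img=f["img"];H=s.img.shape[0];fl=H/2/np.tan(np.radians(f["fovy"]/2))
        s.K=np.array([[fl,0,f["cx"]],[0,fl,f["cy"]],[0,0,1]]);s.R=Ro.from_rotvec(np.ravel(f["rvec"])).as_matrix();s.t=np.ravel(f["tvec"]);s.P=s.K@np.c_[s.R,s.t]
        s.hsv=cv2.cvtColor(s.img,cv2.COLOR_RGB2HSV)
    def plane(s,uv,z):
        d=s.R.T@np.linalg.solve(s.K,[*uv,1]);c=-s.R.T@s.t
        return c+d*(z-c[2])/d[2]
    def blobs(s,lo,hi,box,amin=15):
        x0,y0,x1,y1=box;m=cv2.inRange(s.hsv[y0:y1,x0:x1],np.array(lo),np.array(hi))
        c,_=cv2.findContours(m,cv2.RETR_EXTERNAL,cv2.CHAIN_APPROX_NONE)
        return [q+[x0,y0] for q in c if cv2.contourArea(q)>=amin]
def cen(c):
    m=cv2.moments(np.asarray(c,np.int32));return m["m10"]/m["m00"],m["m01"]/m["m00"]
def tri(a,ua,b,ub):
    X=cv2.triangulatePoints(a.P,b.P,np.array(ua,float).reshape(2,1),np.array(ub,float).reshape(2,1)).ravel();return X[:3]/X[3]
E
python3 - <<'E'
from h import *
from rig import grab_frame
T=Cam(grab_frame("top"));S=Cam(grab_frame("scene"));np.set_printoptions(precision=1,suppress=True)
for n,a,b in[("yel",(332.5,224),(224.6,165.7)),("blue",(325.5,256),(230.9,153.5)),("red",(329.5,199.25),(222.9,205.1))]:print(n,tri(T,a,S,b))
p=lambda x,y,z:T.plane((x/4+290,y/4+150),z)
for q in[(100,55),(42,495),(248,78),(197,515)]:print("wall",p(*q,60))
for n,q,z in[("ybody",(160,302),104),("bbody",(133,424),104),("redrim",(157,199),52)]:print(n,p(*q,z))
for n,lo,hi,tb,sb in[
 ("green",(60,60,20),(95,255,140),(400,195,450,240),(130,190,162,222)),
 ("greenlid",(0,0,130),(179,70,255),(416,209,436,225),(138,196,154,206)),
 ("jarlid",(0,0,150),(179,70,255),(395,250,432,284),(150,165,178,182)),
 ("box",(160,80,60),(179,255,255),(175,165,255,245),(280,190,355,240)),
 ("board",(0,80,20),(25,255,140),(75,165,160,285),(350,170,435,235)),
 ("pot",(0,90,40),(15,255,255),(400,140,450,185),(110,210,160,255)),("carton",(85,60,60),(110,255,255),(190,115,245,165),(290,225,350,270))]:
  for c,b,k in((T,tb,"T"),(S,sb,"S")):
    for q in c.blobs(lo,hi,b,25):
        rr=cv2.minAreaRect(q);print(n,k,cv2.contourArea(q),np.array(cen(q)),np.array(rr[0]),np.array(rr[1]),round(rr[2]), [c.plane(x,dict(box=20,board=12).get(n,0))[:2] for x in cv2.boxPoints(rr)] if n in("box","board") and k=="T" else "")
E
```

```text
yel [ 490.  -124.3  132.6]
blue [ 428.6 -109.3  130.6]
red [ 551.3 -132.4   52.6]
wall [ 627.3 -106.    60. ]
wall [395.6 -68.3  60. ]
wall [ 613.6 -184.8   60. ]
wall [ 383.7 -148.1   60. ]
ybody [ 490.  -126.5  104. ]
bbody [ 429.6 -110.8  104. ]
redrim [ 550.3 -134.8   52. ]
green T 544.0 [422.7 217.3] [422.5 217. ] [24. 29.] 90 
greenlid T 86.0 [425.7 215.9] [425.5 216. ] [10. 11.] 90 
jarlid T 616.5 [420.1 266. ] [418.5 266.5] [33. 25.] 90 
jarlid T 106.5 [402.  253.5] [403.5 256.5] [13. 17.] 90 
box T 3279.0 [214.5 202.9] [214.4 202.8] [58.1 59.2] 85 [array([611.9, 182.3]), array([622.6,  53.1]), array([494.3,  42.7]), array([484.5, 169.8])]
box S 1602.5 [317.  215.5] [318.1 215.4] [36.  53.6] 85 
board T 5721.0 [116.  226.4] [116.1 226. ] [101.4  59.4] 89 [array([619.2, 394.8]), array([618.9, 265.2]), array([397.1, 258.8]), array([398.2, 384.6])]
board S 2203.5 [392.7 204.6] [392.8 203.6] [69.7 43.9] 65 
pot T 813.0 [424.6 162.1] [424.5 161.5] [31. 33.] 90 
pot S 675.0 [132.6 232.7] [131.5 233.5] [33. 27.] 90 
carton T 737.5 [216.7 140. ] [216.9 141.2] [25.9 34.2] 75 
carton S 712.5 [322.2 246.3] [322.9 246.3] [26.3 32.5] 77
```

```bash
python3 - <<'E'
from h import *
from rig import grab_frame
T=Cam(grab_frame("top"));S=Cam(grab_frame("scene"));np.set_printoptions(precision=1,suppress=True)
print("box",tri(T,(214.5,202.9),S,(317.0,215.5)),T.plane((214.5,202.9),20),"board",tri(T,(116,226.4),S,(392.7,204.6)),T.plane((116,226.4),12))
print("pot top",T.plane((424.6,162.1),60))
for c in S.blobs((0,0,95),(179,60,255),(136,194,156,208),6):print("glid S",cv2.contourArea(c),cen(c),tri(T,(425.7,215.9),S,cen(c)))
print("jar",T.plane((414,267),62))
o=np.hstack([cv2.resize(T.img[190:290,380:450],(385,550),interpolation=2),cv2.resize(S.img[150:260,115:195],(400,550),interpolation=2)])
cv2.imwrite("pics/crop2.png",cv2.convertScaleAbs(o[:,:,::-1],alpha=1.6))
E
```

```text
box [554.6 114.9   8.7] [552.6 111.9  20. ] board [507.9 332.9  -1.2] [505.9 326.   12. ]
pot top [ 627.4 -342.4   60. ]
glid S 42.0 (144.02380952380952, 199.0595238095238) [ 512.  -338.7   50.4]
jar [ 404.4 -304.7   62. ]
```

View pics/crop2.png

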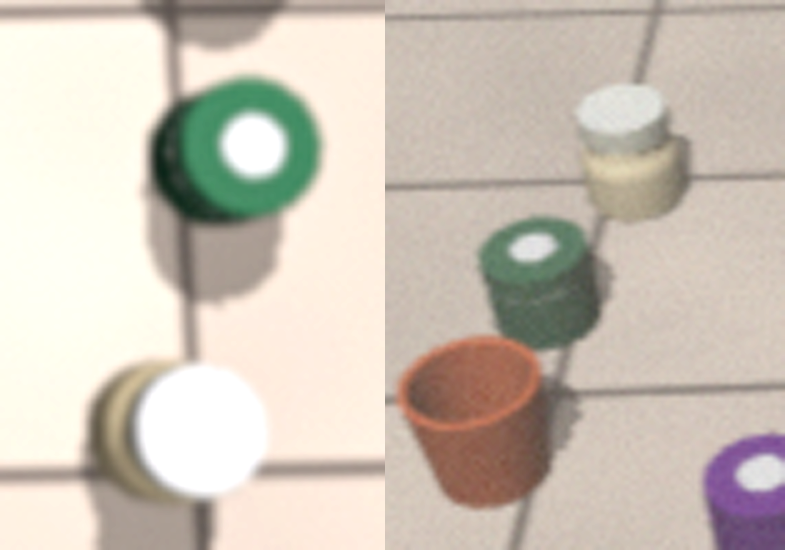

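The crop shows the green tin with its lid at top (426,217), the jar at (416,268) and the pot beyond. They line up roughly parallel to the lane. Estimates in mm, with lane yaw about -9.2°:

| Thing | x | y |
|---|---|---|
| Blue bottle | 429 | -110 |
| Yellow bottle | 490 | -125 |
| Red tin | 551 | -134 |
| Green tin | 512 | -339 |
| Gift box | 553 | 113 |
| Board | 508 | 326 |

Now I'll go above the blue bottle.

```bash
python3 -m jog '[[[0.0153,-0.0393,0,0.0113,1],[0.0153,-0.0393,0,0.0113,1],[0.0153,-0.0393,0,0.0113,1],[0.0153,-0.0393,0,0.0113,1],[0.0153,-0.0393,0,0.0113,1],[0.0153,-0.0393,0,0.0113,1],[0.0153,-0.0393,0,0.0113,1],[0.0153,-0.0393,0,0.0113,1]]]' 30
python3 -m jog '[[[0.0153,-0.0393,0,0.0113,1],[0.0153,-0.0393,0,0.0113,1],[0.0153,-0.0393,0,0.0113,1],[0.0153,-0.0393,0,0.0113,1],[0.0153,-0.0393,0,0.0113,1],[0.0153,-0.0393,0,0.0113,1],[0.0153,-0.0393,0,0.0113,1],[0.0153,-0.0393,0,0.0113,1]]]'
python3 -m jog '[[[0,0,0,0,1],[0,0,0,0,1],[0,0,0,0,1],[0,0,0,0,1]]]'
```

```text
time: 1.1
tool_pos: [306.4, 202.4, 239.4]
tcp_rot: [180.0, 0.0, 165.7]
ft_force: [0.8, 1.0, -0.2]
width: 85.4
gripper_force: 0.0
time: 1.9
tool_pos: [428.9, -112.3, 239.4]
tcp_rot: [-180.0, 0.0, 170.8]
ft_force: [0.9, 1.1, 0.5]
width: 85.7
gripper_force: 0.0
time: 2.3
tool_pos: [428.5, -109.6, 239.5]
tcp_rot: [180.0, 0.0, 170.9]
ft_force: [0.1, -0.7, 0.7]
width: 85.5
gripper_force: 0.0
```

```bash
python3 -m jog '[[[0,0,-0.04,0,1],[0,0,-0.04,0,1],[0,0,-0.04,0,1],[0,0,-0.025,0,1],[0,0,-0.015,0,1],[0,0,0,0,1],[0,0,0,0,1],[0,0,0,0,0.5]]]'
python3 -m jog '[[[0,0,0,0,0.5],[0,0,0,0,0.3],[0,0,0,0,0.2],[0,0,0,0,0.1],[0,0,0,0,0],[0,0,0,0,0],[0,0,0,0,0],[0,0,0,0,0]]]'
```

```text
time: 3.1
tool_pos: [429.2, -110.3, 80.4]
tcp_rot: [-180.0, 0.1, 170.9]
ft_force: [-0.7, 1.1, -0.2]
width: 73.1
gripper_force: 0.0
time: 3.9
tool_pos: [429.1, -110.5, 80.3]
tcp_rot: [-180.0, 0.1, 170.8]
ft_force: [-2.3, 0.9, 8.8]
width: 49.0
gripper_force: 30.4
```

```bash
python3 -m jog '[[[0,0,0.01,0,0],[0,0,0.02,0,0],[0,0,0.02,0,0],[0,0,0.02,0,0],[0,0,0.02,0,0],[0,0.01,0,0,0],[0.003,0.025,0,0,0],[0.003,0.035,0,0,0]]]'
python3 -m jog '[[[0.003,0.04,0,0,0],[0.003,0.04,0,0,0],[0.003,0.04,0,0,0],[0.003,0.04,0,0,0],[0.003,0.04,0,0,0],[0.003,0.04,0,0,0],[0.003,0.04,0,0,0],[0.003,0.035,0,0,0]]]'
python3 -m jog '[[[0.002,0.025,0,0,0],[0.002,0.015,0,0,0],[0,0.01,0,0,0],[0,0,0,0,0],[0,0,0,0,0],[0,0,0,0,0]]]'
```

```text
time: 4.7
tool_pos: [434.2, -39.7, 168.6]
tcp_rot: [-180.0, -0.0, 170.7]
ft_force: [1.0, 0.6, -3.8]
width: 48.9
gripper_force: 32.4
time: 5.5
tool_pos: [457.5, 276.9, 168.2]
tcp_rot: [-180.0, -0.1, 170.9]
ft_force: [0.3, -0.8, -2.9]
width: 49.0
gripper_force: 32.4
time: 6.1
tool_pos: [462.7, 323.7, 169.3]
tcp_rot: [-180.0, -0.0, 170.8]
ft_force: [-0.3, 0.5, -3.4]
width: 49.1
gripper_force: 32.4
```

```bash
python3 - <<'E'
from h import *
from rig import grab_frame
o=np.hstack([cv2.resize(Cam(grab_frame("top")).img[:,:280],(400,600)),cv2.resize(Cam(grab_frame("scene")).img[20:320,280:480],(400,600))])
cv2.imwrite("pics/b1.png",o[:,:,::-1])
E
```

```text
(no output)
```

View pics/b1.png

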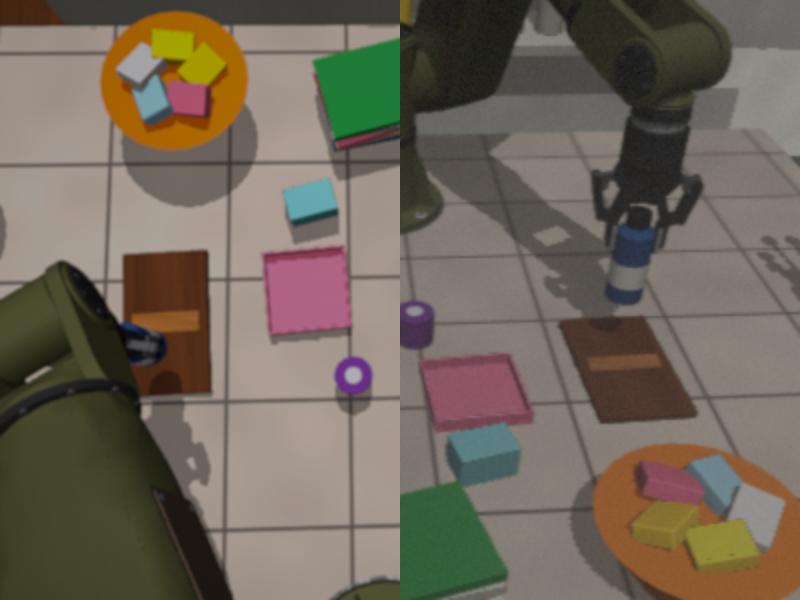

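The blue bottle hangs upright in the fingers over the near half of the board (left panel 145,345). I'll lower it.

```bash
python3 -m jog '[[[0,0,-0.025,0,0],[0,0,-0.025,0,0],[0,0,-0.015,0,0],[0,0,-0.01,0,0],[0,0,-0.004,0,0],[0,0,0,0,0],[0,0,-0.0005,0,0],[0,0,0,0,0]]]'
python3 -m jog '[[[0,0,-0.001,0,0],[0,0,0,0,0],[0,0,-0.0005,0,0],[0,0,0,0,0]]]'
```

```text
time: 7.0
tool_pos: [462.9, 324.7, 90.5]
tcp_rot: [180.0, 0.1, 170.8]
ft_force: [-0.2, -0.3, -2.3]
width: 49.1
gripper_force: 32.4
time: 7.4
tool_pos: [462.7, 324.6, 88.4]
tcp_rot: [180.0, 0.0, 170.8]
ft_force: [0.6, 0.3, -1.0]
width: 49.1
gripper_force: 32.5
```

```bash
python3 -m jog '[[[0,0,0,0,0.7],[0,0,0,0,1],[0,0,0,0,1],[0,0,0,0,1],[0,0,0.01,0,1],[0,0,0.025,0,1],[0,0,0.03,0,1],[0,0,0.025,0,1]]]'
python3 -m jog '[[[0.002,-0.03,0,0,1],[0.002,-0.04,0,0,1],[0.002,-0.04,0,0,1],[0.002,-0.04,0,0,1],[0.002,-0.04,0,0,1],[0.002,-0.04,0,0,1],[0.002,-0.04,0,0,1],[0.003,-0.04,0,0,1]]]'
python3 -m jog '[[[0.003,-0.04,0,0,1],[0.003,-0.04,0,0,1],[0.002,-0.035,0,0,1],[0.002,-0.025,0,0,1],[0,0,0,0,1],[0,0,0,0,1],[0,0,0,0,1]]]'
```

```text
time: 8.2
tool_pos: [462.8, 324.7, 180.7]
tcp_rot: [180.0, 0.1, 170.8]
ft_force: [0.2, 0.2, 0.7]
width: 85.7
gripper_force: 0.0
time: 9.0
tool_pos: [479.5, 13.0, 179.3]
tcp_rot: [180.0, 0.1, 170.8]
ft_force: [-0.2, 0.1, 0.3]
width: 85.2
gripper_force: 0.0
time: 9.7
tool_pos: [489.6, -124.7, 178.6]
tcp_rot: [180.0, 0.0, 170.9]
ft_force: [0.1, 0.4, 0.3]
width: 85.4
gripper_force: 0.0
```

```bash
python3 - <<'E'
from h import *
from rig import grab_frame
S=Cam(grab_frame("scene"));T=Cam(grab_frame("top"))
o=np.hstack([cv2.resize(S.img[80:260,180:300],(400,600)),cv2.resize(T.img[150:300,60:160],(400,600))])
cv2.imwrite("pics/b2.png",o[:,:,::-1])
E
```

```text
(no output)
```

View pics/b2.png

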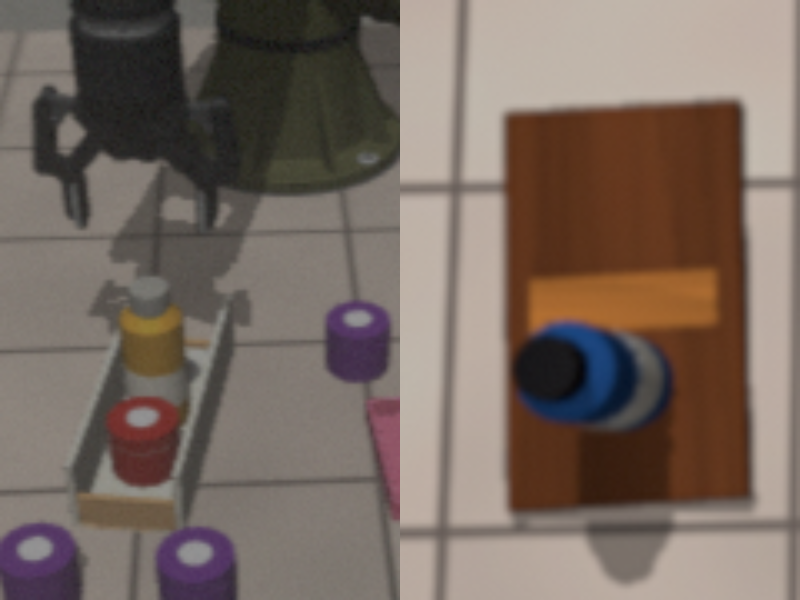

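The blue bottle stands upright on the near half of the board (right panel 600,375), and the gripper is above the yellow bottle. Now I'll descend and grip it.

```bash
python3 -m jog '[[[0,0,-0.03,0,1],[0,0,-0.03,0,1],[0,0,-0.02,0,1],[0,0,-0.0125,0,1],[0,0,-0.006,0,1],[0,0,0,0,1],[0,0,0,0,0.6],[0,0,0,0,0.4]]]'
python3 -m jog '[[[0,0,0,0,0.3],[0,0,0,0,0.2],[0,0,0,0,0.1],[0,0,0,0,0],[0,0,0,0,0],[0,0,0,0,0],[0,0,0,0,0]]]'
```

```text
time: 10.6
tool_pos: [490.1, -125.5, 80.7]
tcp_rot: [-180.0, 0.1, 170.8]
ft_force: [0.3, -0.5, -0.4]
width: 59.0
gripper_force: 0.0
time: 11.3
tool_pos: [490.1, -125.5, 80.7]
tcp_rot: [-180.0, 0.1, 170.8]
ft_force: [-2.0, 0.6, 6.3]
width: 49.0
gripper_force: 31.2
```

```bash
python3 -m jog '[[[0,0,0.01,0,0],[0,0,0.02,0,0],[0,0,0.025,0,0],[0,0,0.02,0,0],[0,0,0.015,0,0],[0,0.01,0,0,0],[0.005,0.025,0,0,0],[0.005,0.035,0,0,0]]]'
python3 -m jog '[[[0.005,0.04,0,0,0],[0.005,0.04,0,0,0],[0.005,0.04,0,0,0],[0.005,0.04,0,0,0],[0.005,0.04,0,0,0],[0.005,0.04,0,0,0],[0.005,0.04,0,0,0],[0.005,0.04,0,0,0]]]'
python3 -m jog '[[[0.005,0.03,0,0,0],[0.004,0.02,0,0,0],[0.004,0.0115,0,0,0],[0,0,0,0,0],[0,0,0,0,0],[0,0,0,0,0]]]'
python3 -m jog '[[[0,0,-0.025,0,0],[0,0,-0.025,0,0],[0,0,-0.018,0,0],[0,0,-0.009,0,0],[0,0,-0.004,0,0],[0,0,0,0,0],[0,0,0,0,0]]]'
```

```text
time: 12.1
tool_pos: [499.2, -54.8, 169.2]
tcp_rot: [-180.0, -0.1, 170.7]
ft_force: [1.3, 0.9, -3.0]
width: 48.6
gripper_force: 32.1
time: 12.9
tool_pos: [538.8, 266.7, 168.9]
tcp_rot: [-180.0, -0.1, 170.8]
ft_force: [0.6, -0.4, -2.0]
width: 48.6
gripper_force: 32.1
time: 13.5
tool_pos: [552.3, 325.4, 169.5]
tcp_rot: [-180.0, -0.0, 170.8]
ft_force: [0.1, 0.8, -2.5]
width: 48.5
gripper_force: 32.1
time: 14.2
tool_pos: [553.0, 326.1, 89.7]
tcp_rot: [180.0, 0.1, 170.8]
ft_force: [0.9, 0.4, -2.3]
width: 48.5
gripper_force: 32.2
```

```bash
python3 -m jog '[[[0,0,-0.001,0,0],[0,0,0,0,0],[0,0,0,0,0.7],[0,0,0,0,1],[0,0,0,0,1],[0,0,0.01,0,1],[0,0,0.03,0,1],[0,0,0.04,0,1]]]'
python3 -m jog '[[[0,0,0.02,0,1],[0,-0.03,0,-0.131,1],[0,-0.04,0,-0.131,1],[0,-0.04,0,-0.131,1],[0,-0.04,0,-0.131,1],[0,-0.04,0,-0.131,1],[0,-0.04,0,-0.131,1],[-0.002,-0.04,0,-0.131,1]]]'
python3 -m jog '[[[0,-0.04,0,-0.131,1],[0,-0.04,0,-0.131,1],[0,-0.04,0,-0.131,1],[0,-0.04,0,-0.131,1],[0,-0.03,0,-0.131,1],[0,0,0,0,1],[0,0,0,0,1],[0,0,0,0,1]]]'
```

```text
time: 15.0
tool_pos: [552.0, 325.7, 167.8]
tcp_rot: [-179.9, -0.1, 170.8]
ft_force: [0.3, -0.8, -0.2]
width: 85.3
gripper_force: 0.0
time: 15.8
tool_pos: [550.6, 54.5, 188.7]
tcp_rot: [179.9, 0.0, 118.0]
ft_force: [0.1, -0.2, 0.1]
width: 85.5
gripper_force: 0.0
time: 16.6
tool_pos: [550.7, -133.2, 188.1]
tcp_rot: [180.0, -0.0, 80.9]
ft_force: [1.0, 0.4, -0.6]
width: 85.3
gripper_force: 0.0
```

```bash
python3 - <<'E'
from h import *
from rig import grab_frame
S=Cam(grab_frame("scene"));T=Cam(grab_frame("top"))
o=np.hstack([cv2.resize(S.img[80:260,180:300],(400,600)),cv2.resize(T.img[150:300,60:160],(400,600))])
cv2.imwrite("pics/b3.png",o[:,:,::-1])
E
```

```text
(no output)
```

View pics/b3.png

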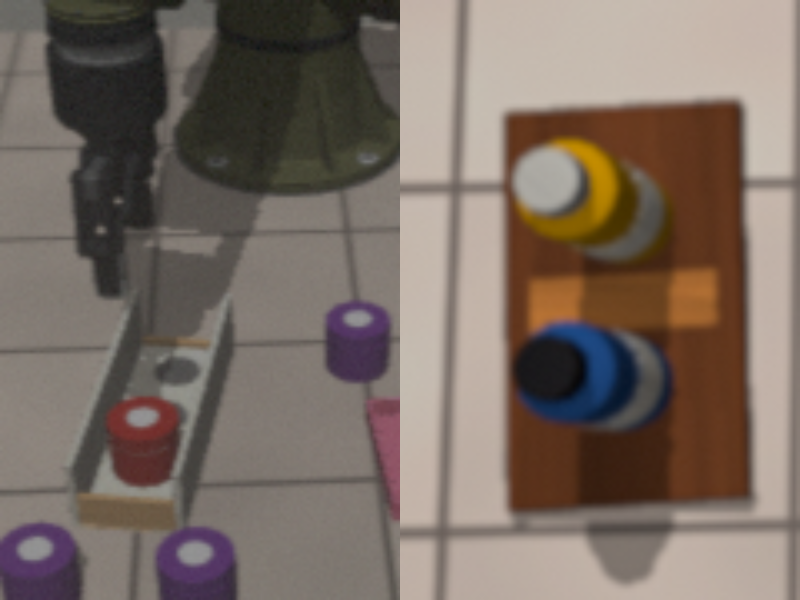

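Both bottles stand on the board: yellow at (600,200) and blue at (600,375) in the right panel. The red tin is untouched and the fingers are aligned along the lane. I'll descend onto the red tin.

```bash
python3 -m jog '[[[0,0,-0.04,0,1],[0,0,-0.04,0,1],[0,0,-0.035,0,1],[0,0,-0.02,0,1],[0,0,-0.015,0,1],[0,0,-0.01,0,1],[0,0,-0.006,0,1],[0,0,0,0,1]]]'
python3 -m jog '[[[0,0,0,0,0.8],[0,0,0,0,0.6],[0,0,0,0,0.4],[0,0,0,0,0.2],[0,0,0,0,0],[0,0,0,0,0],[0,0,0,0,0],[0,0,0,0,0]]]'
```

```text
time: 17.5
tool_pos: [550.7, -133.9, 21.7]
tcp_rot: [-180.0, -0.0, 80.8]
ft_force: [0.1, -0.2, 0.0]
width: 85.7
gripper_force: 0.0
time: 18.3
tool_pos: [551.2, -134.1, 22.8]
tcp_rot: [179.9, 0.0, 80.8]
ft_force: [-0.6, -0.1, 6.8]
width: 55.5
gripper_force: 31.5
```

```bash
python3 -m jog '[[[0,0,0.01,0,0],[0,0,0.02,0,0],[0,0,0.03,0,0],[0,0,0.02,0,0],[0,0,0.01,0,0],[0,0.01,0,0,0],[0,0.025,0,0,0],[0,0.035,0,0,0]]]'
python3 -m jog '[[[0,0.04,0,0,0],[0.001,0.04,0,0,0],[0.001,0.04,0,0,0],[0,0.03,0,0,0],[0,0.018,0,0,0],[0,0.0085,0,0,0],[0,0,0,0,0],[0,0,0,0,0]]]'
python3 -m jog '[[[0,0,-0.025,0,0],[0,0,-0.025,0,0],[0,0,-0.02,0,0],[0,0,-0.012,0,0],[0,0,-0.006,0,0],[0,0,0,0,0],[0,0,0,0,0]]]'
```

```text
time: 19.1
tool_pos: [549.9, -63.4, 110.5]
tcp_rot: [-179.9, 0.0, 80.7]
ft_force: [0.6, 1.6, -0.9]
width: 55.4
gripper_force: 32.5
time: 19.9
tool_pos: [552.4, 112.0, 111.3]
tcp_rot: [-180.0, 0.0, 80.7]
ft_force: [-0.0, -0.3, -2.0]
width: 55.6
gripper_force: 32.5
time: 20.6
tool_pos: [553.1, 112.3, 24.4]
tcp_rot: [179.9, -0.0, 80.7]
ft_force: [1.1, 0.1, -1.9]
width: 55.7
gripper_force: 32.6
```

```bash
python3 - <<'E'
from h import *
from rig import grab_frame
S=Cam(grab_frame("scene"));T=Cam(grab_frame("top"))
o=np.hstack([cv2.resize(S.img[140:290,250:350],(400,600)),cv2.resize(T.img[130:280,165:265],(400,600))])
cv2.imwrite("pics/b4.png",o[:,:,::-1])
E
```

```text
(no output)
```

View pics/b4.png

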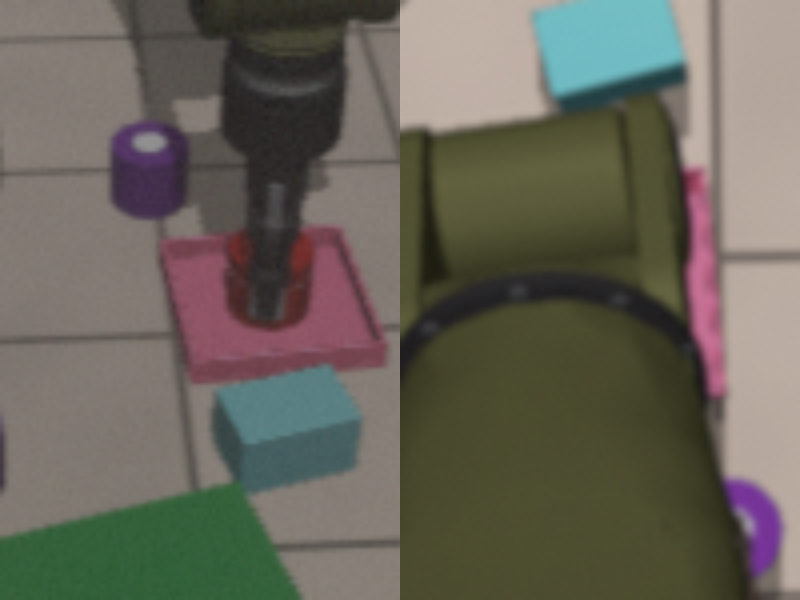

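The red tin is in the middle of the box (left panel 268,280), just above its floor. I'll release it and go to the green tin.

```bash
python3 -m jog '[[[0,0,-0.0015,0,0],[0,0,0,0,0],[0,0,0,0,0.6],[0,0,0,0,0.8],[0,0,0,0,0.8],[0,0,0.01,0,0.8],[0,0,0.03,0,0.8],[0,0,0.04,0,1]]]'
python3 -m jog '[[[0,0,0.035,0,1],[-0.003,-0.03,0,0.131,1],[-0.003,-0.04,0,0.131,1],[-0.003,-0.04,0,0.131,1],[-0.003,-0.04,0,0.131,1],[-0.003,-0.04,0,0.131,1],[-0.003,-0.04,0,0.131,1],[-0.004,-0.04,0,0.131,1]]]'
python3 -m jog '[[[-0.004,-0.04,0,0.131,1],[-0.004,-0.04,0,0.131,1],[-0.004,-0.04,0,0.131,1],[-0.004,-0.04,0,0.131,1],[-0.003,-0.021,0,0.131,1],[0,0,0,0,1],[0,0,0,0,1],[0,0,0,0,1]]]'
python3 - <<'E'
from h import *
from rig import grab_frame
S=Cam(grab_frame("scene"));T=Cam(grab_frame("top"))
for q in T.blobs((165,150,60),(179,255,255),(190,175,245,230),40):print(cv2.contourArea(q),cen(q),T.plane(cv2.minEnclosingCircle(q)[0],52))
o=np.hstack([cv2.resize(S.img[70:270,90:190],(300,600)),cv2.resize(T.img[130:280,165:265],(400,600))])
cv2.imwrite("pics/b5.png",o[:,:,::-1])
E
```

```text
time: 21.5
tool_pos: [551.7, 112.5, 102.4]
tcp_rot: [-179.8, 0.1, 80.8]
ft_force: [0.8, -0.7, -0.0]
width: 80.9
gripper_force: 0.0
time: 22.3
tool_pos: [530.3, -159.0, 138.1]
tcp_rot: [180.0, 0.0, 133.6]
ft_force: [0.4, -0.2, -0.6]
width: 85.4
gripper_force: 0.0
time: 23.1
tool_pos: [511.9, -337.5, 137.6]
tcp_rot: [180.0, 0.0, 170.8]
ft_force: [-0.7, 0.2, 0.3]
width: 85.5
gripper_force: 0.0
```

View pics/b5.png

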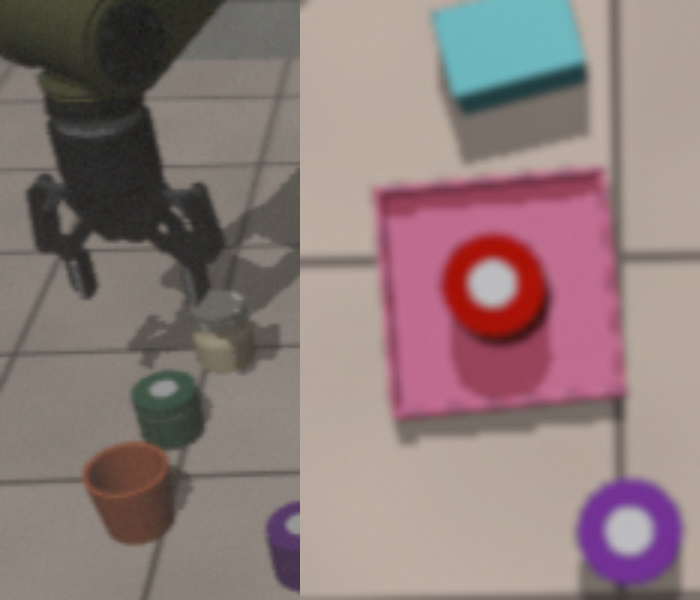

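The red tin sits in the middle of the box (right panel 493,287). The gripper is aligned over the green tin (left panel 165,410), clear of the pot and the jar.

```bash
python3 -m jog '[[[0,0,-0.04,0,1],[0,0,-0.035,0,1],[0,0,-0.02,0,1],[0,0,-0.0135,0,1],[0,0,-0.008,0,1],[0,0,-0.003,0,1],[0,0,0,0,1],[0,0,0,0,0.8]]]'
python3 -m jog '[[[0,0,0,0,0.6],[0,0,0,0,0.4],[0,0,0,0,0.2],[0,0,0,0,0],[0,0,0,0,0],[0,0,0,0,0],[0,0,0,0,0]]]'
python3 -m jog '[[[0,0,0.01,0,0],[0,0,0.02,0,0],[0,0,0.03,0,0],[0,0,0.03,0,0],[0,0,0.02,0,0],[0,0,0,0,0],[0,0,0,0,0],[0,0,0,0,0]]]'
```

```text
time: 24.0
tool_pos: [512.1, -338.7, 18.8]
tcp_rot: [-180.0, 0.1, 170.8]
ft_force: [0.7, 0.2, 0.2]
width: 73.1
gripper_force: 0.0
time: 24.7
tool_pos: [512.0, -338.8, 18.8]
tcp_rot: [-180.0, 0.1, 170.8]
ft_force: [-1.5, -0.0, 6.3]
width: 55.1
gripper_force: 31.4
time: 25.5
tool_pos: [511.1, -338.1, 126.2]
tcp_rot: [179.9, -0.1, 170.8]
ft_force: [-0.7, 0.7, -2.6]
width: 55.3
gripper_force: 32.6
```

```bash
python3 -m jog '[[[0.0033,0.017,0,-0.131,0],[0.0033,0.017,0,-0.131,0],[0.0033,0.017,0,-0.131,0],[0.0033,0.017,0,-0.131,0],[0.0033,0.017,0,-0.131,0],[0.0033,0.017,0,-0.131,0],[0.0033,0.017,0,-0.131,0],[0.0033,0.017,0,-0.131,0]]]'
python3 -m jog '[[[0.0033,0.017,0,-0.131,0],[0.0033,0.017,0,-0.131,0],[0.0033,0.017,0,-0.131,0],[0.0033,0.0175,0,-0.131,0],[0,0,0,0,0],[0,0,0,0,0],[0,0,0,0,0]]]'
python3 - <<'E'
from h import *
from rig import grab_frame
S=Cam(grab_frame("scene"));T=Cam(grab_frame("top"))
o=np.hstack([cv2.resize(S.img[80:260,180:300],(400,600)),cv2.resize(T.img[150:300,280:380],(400,600))])
cv2.imwrite("pics/b6.png",o[:,:,::-1])
E
```

```text
time: 26.3
tool_pos: [537.6, -201.5, 126.3]
tcp_rot: [-179.9, -0.1, 110.5]
ft_force: [0.1, 0.1, -3.0]
width: 55.3
gripper_force: 32.6
time: 27.0
tool_pos: [551.0, -134.5, 127.2]
tcp_rot: [-180.0, 0.0, 80.9]
ft_force: [-0.5, -0.2, -3.2]
width: 55.3
gripper_force: 32.6
```

View pics/b6.png

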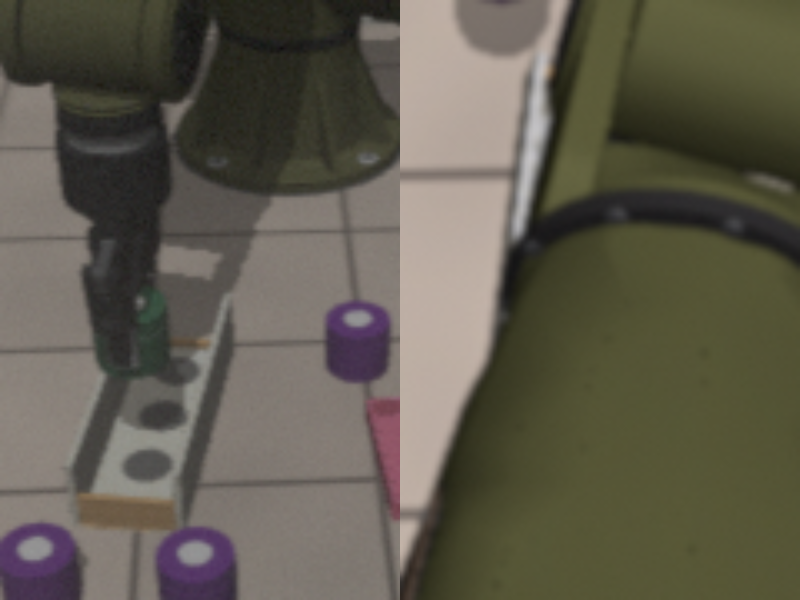

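```bash
python3 - <<'E'
from h import *
from rig import grab_frame
S=Cam(grab_frame("scene"));np.set_printoptions(precision=1,suppress=True)
print("seats",[S.plane((x/3.333+180,y/3.333+80),4)[:2] for x,y in((148,465),(162,415),(182,372))])
for q in S.blobs((60,50,15),(95,255,160),(195,150,245,205),10):print(cv2.contourArea(q),cen(q),cv2.boundingRect(q))
th=np.linspace(0,2*np.pi,60)
for off in(0,4,8):
  P=np.array([[551+28*np.cos(t)+off*.16,-134.4+28*np.sin(t)+off,z] for t in th for z in(109,157)])
  uv=(S.P@np.c_[P,np.ones(len(P))].T);uv=uv[:2]/uv[2];print(off,uv.min(1),uv.max(1))
E
```

```text
seats [array([ 552.3, -128.8]), array([ 489. , -119.7]), array([ 430.4, -104.4])]
32.0 (225.328125, 172.11458333333331) (221, 167, 8, 11)
0 [205.5 164.7] [230.2 194. ]
4 [207.2 164.8] [231.8 194.1]
8 [208.8 164.9] [233.4 194.2]
```

The view shows the seat marks on the lane floor (left panel 148,465 / 162,415 / 182,372). Within the scene camera's bias, the held green tin lines up with the back seat, so I'll lower and release it.

```bash
python3 -m jog '[[[0,0,-0.03,0,0],[0,0,-0.025,0,0],[0,0,-0.02,0,0],[0,0,-0.014,0,0],[0,0,-0.008,0,0],[0,0,-0.005,0,0],[0,0,0,0,0],[0,0,0,0,0]]]'
python3 -m jog '[[[0,0,-0.0015,0,0],[0,0,0,0,0],[0,0,0,0,0.5],[0,0,0,0,0.9],[0,0,0,0,0.9],[0,0,0,0,0.9],[0,0,0.01,0,0.9],[0,0,0.03,0,0.9]]]'
python3 -m jog '[[[0,0,0.04,0,1],[0,0,0.04,0,1],[0,0.05,0.03,0.131,1],[0,0.05,0,0.131,1],[0,0.05,0,0.131,1],[0,0.05,0,0.131,1],[0,0,0,0,1],[0,0,0,0,1]]]'
python3 - <<'E'
from h import *
from rig import grab_frame
S=Cam(grab_frame("scene"));T=Cam(grab_frame("top"))
o=np.hstack([cv2.resize(S.img[140:260,180:260],(400,600),interpolation=2),cv2.resize(T.img[150:300,280:380],(400,600),interpolation=2)])
cv2.imwrite("pics/b7.png",o[:,:,::-1])
E
```

```text
time: 27.95
tool_pos: [551.6, -134.1, 26.5]
tcp_rot: [179.9, 0.0, 80.8]
ft_force: [0.5, -0.8, -2.0]
width: 55.1
gripper_force: 32.8
time: 28.75
tool_pos: [550.0, -133.6, 63.1]
tcp_rot: [-179.8, -0.0, 80.8]
ft_force: [0.7, -0.6, 1.0]
width: 76.6
gripper_force: 0.0
time: 29.55
tool_pos: [551.2, 59.8, 170.7]
tcp_rot: [180.0, 0.0, 110.9]
ft_force: [0.2, -0.6, 1.1]
width: 85.3
gripper_force: 0.0
```

View pics/b7.png

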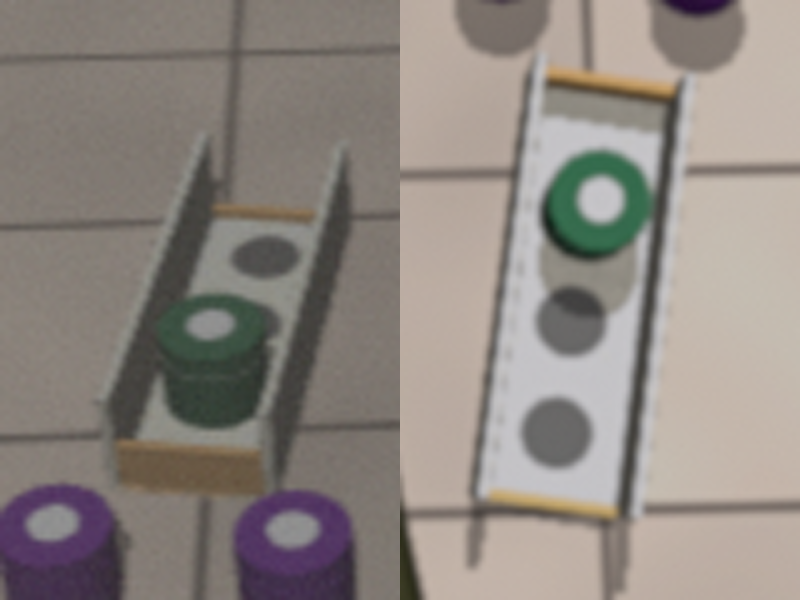

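The green tin stands on the lane floor at the back seat (right panel 602,202), 2–3 mm from where the red one stood. The middle and front seats are free. I'll fetch the yellow bottle.

```bash
python3 -m jog '[[[0,0.033,0,0.131,1],[0,0.033,0,0.131,1],[0,0.033,0,0.131,1],[0,0.033,0,0.131,1],[0,0.033,0,0.131,1],[0,0.033,0,0.131,1],[0,0.033,0,0.131,1],[0.001,0.034,0,0.131,1]]]'
python3 -m jog '[[[0,0,0,0,1],[0,0,0,0,1],[0,0,0,0,1],[0,0,0,0,1]]]'
```

```text
time: 30.45
tool_pos: [552.9, 323.7, 170.2]
tcp_rot: [-180.0, 0.0, 171.0]
ft_force: [0.2, -0.4, -0.6]
width: 85.6
gripper_force: 0.0
time: 30.85
tool_pos: [552.7, 322.5, 170.2]
tcp_rot: [-180.0, 0.0, 170.7]
ft_force: [-0.5, -0.2, 0.4]
width: 86.2
gripper_force: 0.0
```

Adjust y by +3.5 mm, then descend and grip.

```bash
python3 -m jog '[[[0,0.0035,-0.025,0,1],[0,0,-0.025,0,1],[0,0,-0.018,0,1],[0,0,-0.009,0,1],[0,0,-0.004,0,1],[0,0,0,0,1],[0,0,0,0,0.8],[0,0,0,0,0.6]]]'
python3 -m jog '[[[0,0,0,0,0.4],[0,0,0,0,0.3],[0,0,0,0,0.2],[0,0,0,0,0.1],[0,0,0,0,0],[0,0,0,0,0],[0,0,0,0,0],[0,0,0,0,0]]]'
```

```text
time: 31.65
tool_pos: [552.6, 327.5, 89.9]
tcp_rot: [180.0, 0.1, 170.8]
ft_force: [0.4, -0.0, -0.2]
width: 58.7
gripper_force: 0.0
time: 32.45
tool_pos: [552.6, 327.5, 90.0]
tcp_rot: [180.0, 0.1, 170.8]
ft_force: [-0.9, -2.7, 5.7]
width: 48.8
gripper_force: 31.1
```

```bash
python3 -m jog '[[[0,0,0.01,0,0],[0,0,0.02,0,0],[0,0,0.025,0,0],[0,0,0.02,0,0],[0,0,0.015,0,0],[-0.0045,-0.01,0,0,0],[-0.0045,-0.025,0,0,0],[-0.0045,-0.035,0,0,0]]]'
python3 -m jog '[[[-0.0045,-0.04,0,0,0],[-0.0045,-0.04,0,0,0],[-0.0045,-0.04,0,0,0],[-0.0045,-0.04,0,0,0],[-0.0045,-0.04,0,0,0],[-0.0045,-0.04,0,0,0],[-0.0045,-0.04,0,0,0],[-0.0045,-0.04,0,0,0]]]'
python3 -m jog '[[[-0.0045,-0.03,0,0,0],[-0.0045,-0.02,0,0,0],[-0.004,-0.013,0,0,0],[0,0,0,0,0],[0,0,0,0,0],[0,0,0,0,0],[0,0,0,0,0]]]'
```

```text
time: 33.25
tool_pos: [538.1, 257.5, 178.9]
tcp_rot: [-180.0, -0.0, 170.9]
ft_force: [1.0, -0.1, -2.0]
width: 48.8
gripper_force: 32.0
time: 34.05
tool_pos: [502.2, -64.1, 179.2]
tcp_rot: [180.0, -0.0, 170.8]
ft_force: [0.6, 0.5, -2.4]
width: 49.0
gripper_force: 32.0
time: 34.75
tool_pos: [489.9, -124.8, 179.0]
tcp_rot: [180.0, -0.0, 170.9]
ft_force: [-0.1, -0.9, -2.2]
width: 48.6
gripper_force: 32.1
```

```bash
python3 -m jog '[[[0,0,-0.025,0,0],[0,0,-0.025,0,0],[0,0,-0.02,0,0],[0,0,-0.014,0,0],[0,0,-0.008,0,0],[0,0,-0.0035,0,0],[0,0,0,0,0],[0,0,0,0,0]]]'
python3 -m jog '[[[0,0,-0.001,0,0],[0,0,0,0,0]]]'
```

```text
time: 35.55
tool_pos: [490.1, -125.6, 84.2]
tcp_rot: [-180.0, 0.1, 170.8]
ft_force: [1.4, -0.0, -3.1]
width: 49.1
gripper_force: 32.0
time: 35.75
tool_pos: [489.9, -125.6, 82.8]
tcp_rot: [-180.0, 0.0, 170.8]
ft_force: [0.3, -1.5, -3.0]
width: 48.9
gripper_force: 32.0
```

```bash
python3 -m jog '[[[0,0,-0.001,0,0],[0,0,0,0,0],[0,0,0,0,0.6],[0,0,0,0,0.9],[0,0,0,0,1],[0,0,0,0,1],[0,0,0.01,0,1],[0,0,0.03,0,1]]]'
python3 -m jog '[[[0,0,0.04,0,1],[0,0,0.02,0,1],[-0.003,0.02,0,0,1],[-0.002,0.04,0,0,1],[-0.002,0.04,0,0,1],[-0.002,0.04,0,0,1],[-0.002,0.04,0,0,1],[-0.002,0.04,0,0,1]]]'
python3 -m jog '[[[-0.002,0.04,0,0,1],[-0.002,0.04,0,0,1],[-0.002,0.04,0,0,1],[-0.002,0.04,0,0,1],[-0.002,0.04,0,0,1],[-0.002,0.03,0,0,1],[-0.002,0,0,0,1],[0,0,0,0,1]]]'
python3 -m jog '[[[0,0,0,0,1],[0,0,0,0,1]]]'
python3 - <<'E'
from h import *
from rig import grab_frame
S=Cam(grab_frame("scene"));T=Cam(grab_frame("top"))
o=np.hstack([cv2.resize(S.img[140:260,180:260],(400,600),interpolation=2),cv2.resize(T.img[150:300,280:380],(400,600),interpolation=2)])
cv2.imwrite("pics/b8.png",o[:,:,::-1])
E
```

```text
time: 36.55
tool_pos: [488.6, -125.2, 120.5]
tcp_rot: [180.0, -0.2, 170.8]
ft_force: [-0.4, -0.6, 0.2]
width: 85.7
gripper_force: 0.0
time: 37.35
tool_pos: [476.4, 96.0, 182.4]
tcp_rot: [180.0, 0.1, 170.8]
ft_force: [0.9, -0.0, -0.1]
width: 85.6
gripper_force: 0.0
time: 38.15
tool_pos: [462.4, 324.7, 181.9]
tcp_rot: [-180.0, 0.0, 170.9]
ft_force: [-0.6, -0.9, -0.5]
width: 85.6
gripper_force: 0.0
time: 38.35
tool_pos: [463.0, 323.6, 181.9]
tcp_rot: [180.0, 0.0, 170.8]
ft_force: [-0.7, 0.7, -0.9]
width: 85.5
gripper_force: 0.0
```

View pics/b8.png

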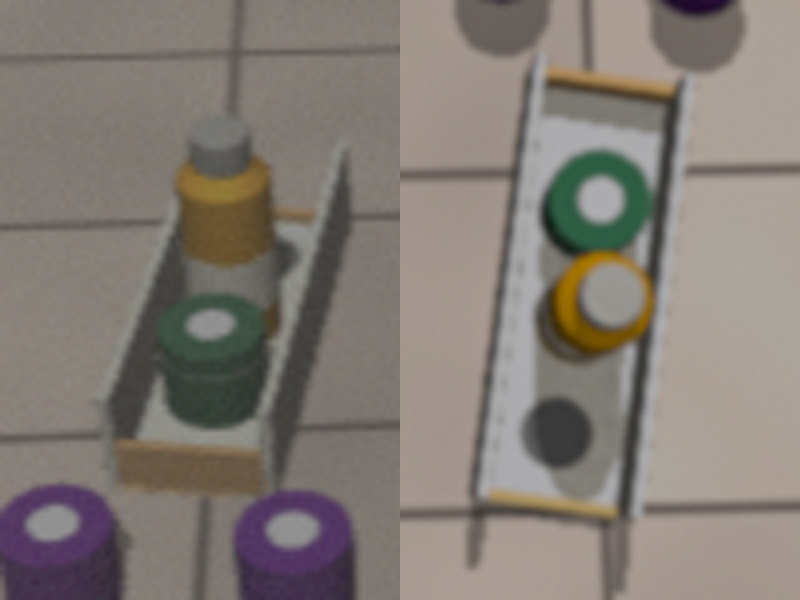

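The yellow bottle is back, with its cap at top (333,224) against (332.5,224) at the start, standing upright. Now the blue one.

```bash
python3 -m jog '[[[0,0.0005,-0.03,0,1],[0,0,-0.025,0,1],[0,0,-0.02,0,1],[0,0,-0.012,0,1],[0,0,-0.005,0,1],[0,0,0,0,1],[0,0,0,0,0.8],[0,0,0,0,0.6]]]'
python3 -m jog '[[[0,0,0,0,0.4],[0,0,0,0,0.3],[0,0,0,0,0.2],[0,0,0,0,0.1],[0,0,0,0,0],[0,0,0,0,0],[0,0,0,0,0],[0,0,0,0,0]]]'
```

```text
time: 39.25
tool_pos: [463.1, 325.2, 90.5]
tcp_rot: [179.9, 0.1, 170.8]
ft_force: [-0.3, 0.3, 0.3]
width: 59.2
gripper_force: 0.0
time: 40.05
tool_pos: [463.1, 325.1, 90.5]
tcp_rot: [179.9, 0.1, 170.8]
ft_force: [0.0, -1.6, 6.1]
width: 48.7
gripper_force: 30.9
```

```bash
python3 -m jog '[[[0,0,0.01,0,0],[0,0,0.02,0,0],[0,0,0.025,0,0],[0,0,0.02,0,0],[0,0,0.015,0,0],[-0.003,-0.01,0,0,0],[-0.003,-0.025,0,0,0],[-0.003,-0.035,0,0,0]]]'
python3 -m jog '[[[-0.003,-0.04,0,0,0],[-0.003,-0.04,0,0,0],[-0.003,-0.04,0,0,0],[-0.003,-0.04,0,0,0],[-0.003,-0.04,0,0,0],[-0.003,-0.04,0,0,0],[-0.003,-0.04,0,0,0],[-0.003,-0.035,0,0,0]]]'
python3 -m jog '[[[-0.001,-0.025,0,0,0],[0,-0.017,0,0,0],[0,-0.0085,0,0,0],[0,0,0,0,0],[0,0,0,0,0],[0,0,0,0,0],[0,0,0,0,0]]]'
```

```text
time: 40.85
tool_pos: [452.7, 254.1, 178.5]
tcp_rot: [-180.0, -0.1, 170.9]
ft_force: [0.9, -0.4, -2.9]
width: 49.1
gripper_force: 32.2
time: 41.65
tool_pos: [428.3, -62.0, 178.8]
tcp_rot: [-180.0, -0.1, 170.8]
ft_force: [0.4, 0.7, -3.5]
width: 49.2
gripper_force: 32.2
time: 42.35
tool_pos: [428.8, -109.9, 179.5]
tcp_rot: [180.0, -0.0, 170.9]
ft_force: [-0.4, -0.3, -3.2]
width: 49.2
gripper_force: 32.2
```

```bash
python3 -m jog '[[[0,0,-0.025,0,0],[0,0,-0.025,0,0],[0,0,-0.02,0,0],[0,0,-0.014,0,0],[0,0,-0.008,0,0],[0,0,-0.0035,0,0],[0,0,0,0,0],[0,0,0,0,0]]]'
python3 -m jog '[[[0,0,-0.0015,0,0],[0,0,0,0,0],[0,0,0,0,0.6],[0,0,0,0,0.9],[0,0,0,0,1],[0,0,0,0,1],[0,0,0.01,0,1],[0,0,0.03,0,1]]]'
python3 -m jog '[[[0,0,0.04,0,1],[0,0,0.03,0,1],[0,0.03,0,0,1],[0,0.05,0,0,1],[0,0.05,0,0,1],[0,0.05,0,0,1],[0,0.05,0,0,1],[0,0,0,0,1]]]'
python3 -m jog '[[[0,0,0,0,1],[0,0,0,0,1],[0,0,0,0,1]]]'
python3 - <<'E'
from h import *
from rig import grab_frame
S=Cam(grab_frame("scene"));T=Cam(grab_frame("top"))
o=np.hstack([cv2.resize(S.img[130:280,140:340],(400,300),interpolation=2),cv2.resize(T.img[150:300,280:380],(400,600),interpolation=2)[:300]]) if 0 else np.hstack([cv2.resize(S.img[130:280,120:220+0],(400,600),interpolation=2)*0+cv2.resize(S.img[120:280,120:260],(400,600)),cv2.resize(T.img[150:300,280:380],(400,600),interpolation=2)])
cv2.imwrite("pics/b9.png",o[:,:,::-1])
E
```

```text
time: 43.15
tool_pos: [429.1, -110.6, 84.6]
tcp_rot: [-180.0, 0.1, 170.8]
ft_force: [0.7, 0.2, -2.9]
width: 48.9
gripper_force: 32.2
time: 43.95
tool_pos: [427.7, -110.2, 121.8]
tcp_rot: [180.0, -0.2, 170.8]
ft_force: [-0.4, 0.4, -0.0]
width: 85.2
gripper_force: 0.0
time: 44.75
tool_pos: [428.1, 124.0, 193.3]
tcp_rot: [179.9, 0.0, 171.2]
ft_force: [0.8, 0.2, 0.5]
width: 85.2
gripper_force: 0.0
time: 45.05
tool_pos: [428.9, 118.3, 192.7]
tcp_rot: [-180.0, 0.0, 170.7]
ft_force: [-0.0, 0.2, -0.6]
width: 85.5
gripper_force: 0.0
```

View pics/b9.png

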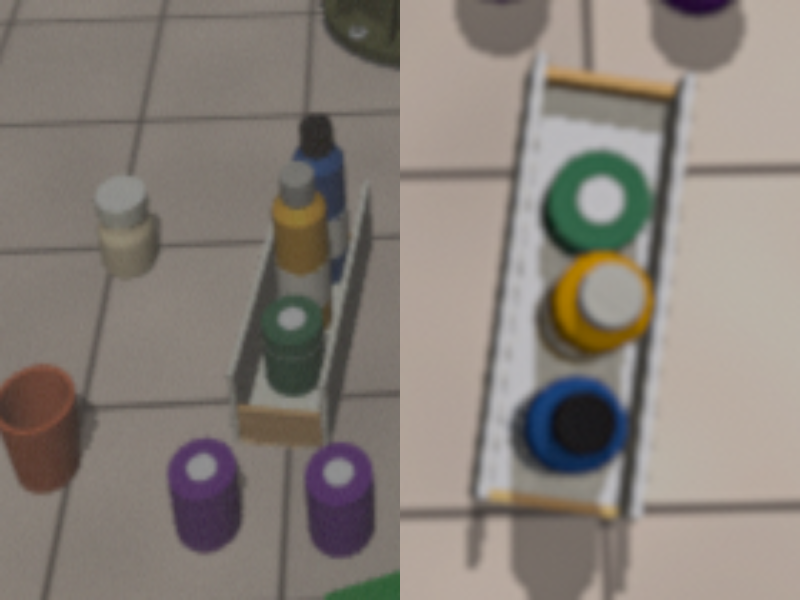

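Everything is in place. The blue cap is at top (326,256) against (325.5,256) at the start, all the items in the lane are upright, and the arm is clear at z = 193. I'll hand it in.

```bash
python3 -c "
from rig import r
print(r.hand_in())"
```

```text
the job is handed in; nothing more can be done
None
```

The job is handed in at about 45 s: the last pictures show the red tin in the middle of the gift box, the green tin in the lane's back seat and both bottles upright within about 1 px of where they started; no verdict came back.

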